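Strip a bottle clamp and its bottle off a T-slot shaker platform

ROBOT

A 7-joint arm with a two-finger parallel gripper is mounted at the origin on the work surface. World frame = base frame: x ahead of the robot, y to its left, z up, the work surface at z = 0. Lengths are in m, angles in degrees, forces in N, time in s.
With the tool pointing down it reaches from about 0.425 to 0.875 m from the base axis. Payload 4.7 kg.
Tool frame: the origin (TCP) lies at the very end of the fingers, on their centre line; the grasp point (between the pads) lies 19 mm behind it; z points along the fingers, y is the line along which they close (so a half turn about z gives the same grasp; the last joint's range is limited). The gripper opens to 87 mm and grips with 3 to 60 N. Pads are 19 mm wide; open, the fingers measure 117 mm over their backs; the gripper's body (75 mm by 190 mm) begins 51 mm behind the grasp point.
Start: joints at [-69.208, 18.392, -4.016, 83.108, 1.295, 78.541, -3.26], TCP at [0.222, 0.611, 0.223] pointing down, gripper open.
Joint ranges: [-163.93, 163.93], [-17.29, 119.83], [-79.2, 71.16], [3.27, 140.29], [-89.18, 269.18], [5.43, 117.66], [-154.24, 154.24]. Speed limits (degrees/s): [147.25, 147.25, 180, 180, 180, 180, 180].

INTERFACE

Orientations are given as [roll, pitch, yaw] about the fixed x, y, z axes, in that order (R = Rz(yaw) Ry(pitch) Rx(roll)).
In Python, from cell import telemetry, cams, env gives the robot as it stands.
- The arm moves only by the tool arm_command, never from a script. Its argument "series" is text: rows parted by semicolons, each of 5 numbers parted by spaces: the shift along the tool's x, y, z in mm, then the turn about the tool's z in rad, then the closure in counts, from 0 (fully open) to 255 (shut). A call has 1 to 20 rows; each row shifts and turns the commanded pose from where the row before left it, along the tool's axes as they then stand; what a row does not reach is not made up. A row lasts 1/12 s, in which the tool goes at most 41.7 mm and 7.16 degrees, less where a joint would pass 70% of its speed; a pose out of reach is approached as far as the arm can. A call is refused whole if a number of a shift passes 41.7 or a number of a turn 0.125, either way. A call with a gripper value outside its range is refused whole. The fingers move at their own pace and stop on an object; "squeeze" is the grip in N (left out, the last holds). Time passes only in rows, so rows that do not move let the fingers close. It gives the time, the measured TCP pose, the force, the opening and the grip force at its end, in the units of the state.
- telemetry.get_obs(): the state, without advancing time (a new reading comes with each control period).
- cams.read_camera(name): name is "side" or "top"; returns the picture (420x560x3 uint8, blue, green, red); there is no depth.
- cams.calibration(name): a dict with "K" (3x3 intrinsics, pixels), "origin" and "rotation" of the camera in the world. Camera axes: x right, y down, z forward; pixel columns grow to the right and rows downward; lengths in m; the calibration is good to about 2 mm. A picture is of the moment at which its call begins. calibration takes no time and is no camera call.
- env.sign_off(): hands the job in; it is judged then, once.
The state is a dict: "time_s": time; "qpos": joint angles; "joint_velocities": joint speeds; "effort": joint torques, N m; "tool_pos": TCP position; "tool_rot": TCP orientation; "force": force on the tool from outside, world axes, zero at the start; "wrist_torque": the same for the moment, N m; "grip_width": finger opening in m; "grasp_force": force on a finger pad.
Only numpy, scipy, OpenCV 4.12 (cv2) and the standard library are available. Lean on these libraries where they do the work, as an engineer would, in place of code of your own. Each camera call takes 0.05 s, during which the arm holds its last target. There are 200 camera calls.

TASK

The amber bottle has finished its run and its lane on the shaker must be cleared for a larger carrier; the knobs are already slack. Slide the clamp of the amber bottle's lane along its T-slot and out at the open end, and stand it upright on its foot in the blue accessory tray; then lift the amber bottle off the shaker and stand it upright in the white spill tray. Leave the white bottle, its clamp and the other glassware where they are.

Things in the scene. Friction and masses are not known exactly. Their poses are not given: they have to be found in the camera images.
- shaker: laboratory shaker, switched off, fixed: white housing, aluminium platform 300 mm (own x) by 220 mm (own y), its top 104 mm above the origin (on the bench under its centre), z up. Two T-slots run along x at y = +55 and -55 mm, open at the +x end (roughly to the robot's right), closed at the other by a back stop 55 mm high, rubber face at x = -134. One bottle and one clamp stand in each lane.
- mouth_far (a point): open end of the far (shaker y = +55 mm) T-slot: on the slot's centre line, level with the platform top, at its end face. x points out of the slot (the way the clamp leaves). Slot mouth 16 mm wide, lips 8 mm thick, undercut 34 mm wide and 12 mm high: the T-foot has 2 mm play each side and 2.5 mm up and down.
- mouth_near (a point): open end of the near (shaker y = -55 mm) T-slot: on the slot's centre line, level with the platform top, at its end face. x points out of the slot (the way the clamp leaves). Slot mouth 16 mm wide, lips 8 mm thick, undercut 34 mm wide and 12 mm high: the T-foot has 2 mm play each side and 2.5 mm up and down.
- clamp_far: bottle clamp, about 0.35 kg, grey, black star knob (slack), in the slot at the shaker's y = +55 mm (far from the robot). Origin: centre of the underside of its 70 x 44 x 10 mm foot plate, which rests on the platform. x points along the slot away from the bottle, z up. Star knob 36 mm across at x +14, top 44 mm up. Centre of mass about x -12, 30 mm up. Slide it level, its weight eased: cocked, it binds. Out of the slot it stands on its T-foot, 17.5 mm below the origin.
- clamp_far_jaw (a point): point on that clamp to grip: middle of its upright jaw, 24 mm on the bottle side of the clamp's origin and 70 mm above it. The jaw is a block 22 mm thick (along the slot), 44 mm wide (across the slot), its top 15 mm above this point, its faces plain for 60 mm below. Grip across the 44 mm from above. Two rubber strips stand 6 mm proud on the bottle side. Same axes as the clamp.
- clamp_far_tfoot (a point): centre of the underside of that clamp's steel T-foot (56 mm along the slot, 30 mm wide, 7 mm thick), 10 mm to the bottle side of the clamp's origin and 17.5 mm below it; a neck 12 mm wide joins it to the foot plate. The clamp lifts out only when all of the T-foot is past the slot's open end: this point at least 28 mm beyond the end, a few mm more to be sure.
- clamp_near: bottle clamp, about 0.35 kg, grey, black star knob (slack), in the slot at the shaker's y = -55 mm (near the robot). Origin: centre of the underside of its 70 x 44 x 10 mm foot plate, which rests on the platform. x points along the slot away from the bottle, z up. Star knob 36 mm across at x +14, top 44 mm up. Centre of mass about x -12, 30 mm up. Slide it level, its weight eased: cocked, it binds. Out of the slot it stands on its T-foot, 17.5 mm below the origin.
- clamp_near_jaw (a point): point on that clamp to grip: middle of its upright jaw, 24 mm on the bottle side of the clamp's origin and 70 mm above it. The jaw is a block 22 mm thick (along the slot), 44 mm wide (across the slot), its top 15 mm above this point, its faces plain for 60 mm below. Grip across the 44 mm from above. Two rubber strips stand 6 mm proud on the bottle side. Same axes as the clamp.
- clamp_near_tfoot (a point): centre of the underside of that clamp's steel T-foot (56 mm along the slot, 30 mm wide, 7 mm thick), 10 mm to the bottle side of the clamp's origin and 17.5 mm below it; a neck 12 mm wide joins it to the foot plate. The clamp lifts out only when all of the T-foot is past the slot's open end: this point at least 28 mm beyond the end, a few mm more to be sure.
- amber_bottle: brown laboratory bottle with a black screw cap and a paper label, about 0.25 kg, loose on the platform in either lane, near the back stop. Origin: centre of its base; body 62 mm across, 68 mm high to the shoulder; cap 50 mm across from 80 to 105 mm above the base (top 105 mm). Lift it by the cap from above.
- white_bottle: white bottle with a blue cap, same shape and size as the amber bottle, standing in the other lane; it stays there. Origin: centre of its base.
- accessory_tray: blue open tray, fixed on the bench, 140 mm (own x) by 180 mm (own y), walls 4 mm thick and 22 mm high, inner floor 4 mm above the bench. Origin: centre of its underside. For the clamp. It may be the nearer or the farther of the two trays.
- spill_tray: white open spill tray, fixed on the bench, 140 mm (own x) by 180 mm (own y), walls 4 mm thick and 34 mm high, inner floor 4 mm above the bench. Origin: centre of its underside. For the bottle. It may be the nearer or the farther of the two trays.
- beaker: empty glass beaker, 68 mm across, 90 mm high, on the bench to the left of the shaker; leave alone. Origin: centre of its base.
- reagent_bottle: brown stoppered reagent bottle, 80 mm across, 162 mm high, on the bench to the left of the shaker; leave alone. Origin: centre of its base.
There are look-alikes about, which are no part of the job. Leave any pink look-alike of the amber_bottle alone.

How it is judged (in metres and radians):
On the way, in this order (a step that is already met when the one before it is completed fails the run):
1. the clamp of the amber bottle's lane is slid along its slot to the open end with its T-foot still in the slot, the amber bottle still on the platform (((y of amber_bottle in the frame of shaker between 0.03 and 0.08 m and x of amber_bottle in the frame of shaker between -0.15 and 0.15 m and z of amber_bottle in the frame of shaker between 0.09 and 0.125 m and x of clamp_far in the frame of shaker between 0.12 and 0.185 m and y of clamp_far in the frame of shaker between 0.049 and 0.061 m and z of clamp_far in the frame of shaker between 0.098 and 0.111 m) or (y of amber_bottle in the frame of shaker between -0.08 and -0.03 m and x of amber_bottle in the frame of shaker between -0.15 and 0.15 m and z of amber_bottle in the frame of shaker between 0.09 and 0.125 m and x of clamp_near in the frame of shaker between 0.12 and 0.185 m and y of clamp_near in the frame of shaker between -0.061 and -0.049 m and z of clamp_near in the frame of shaker between 0.098 and 0.111 m))).
2. that clamp stands upright, released, in the blue accessory tray; the amber bottle still stands in its place on the platform (moved less than 30 mm) and the other clamp is undisturbed (((y of amber_bottle in the frame of shaker between 0.03 and 0.08 m and x of amber_bottle in the frame of shaker between -0.15 and 0.15 m and z of amber_bottle in the frame of shaker between 0.09 and 0.125 m and x of clamp_far in the frame of accessory_tray between -0.062 and 0.062 m and y of clamp_far in the frame of accessory_tray between -0.082 and 0.082 m and z of clamp_far in the frame of accessory_tray between 0.01 and 0.027 m and angle between each of clamp_far, amber_bottle, clamp_near's own z axis and vertical below 0.12 rad and linear speed of clamp_far below 0.03 m/s and contact force between clamp_far and the fingers below 0.1 N and distance of amber_bottle from where it was at the start of the episode below 0.03 m and distance of clamp_near from where it was at the start of the episode below 0.015 m) or (y of amber_bottle in the frame of shaker between -0.08 and -0.03 m and x of amber_bottle in the frame of shaker between -0.15 and 0.15 m and z of amber_bottle in the frame of shaker between 0.09 and 0.125 m and x of clamp_near in the frame of accessory_tray between -0.062 and 0.062 m and y of clamp_near in the frame of accessory_tray between -0.082 and 0.082 m and z of clamp_near in the frame of accessory_tray between 0.01 and 0.027 m and angle between each of clamp_near, amber_bottle, clamp_far's own z axis and vertical below 0.12 rad and linear speed of clamp_near below 0.03 m/s and contact force between clamp_near and the fingers below 0.1 N and distance of amber_bottle from where it was at the start of the episode below 0.03 m and distance of clamp_far from where it was at the start of the episode below 0.015 m))), for 0.2 s.
At the end, for the whole second after the job is handed in: Amber bottle upright (5 deg) on the floor of the spill tray; the clamp of its lane upright (7 deg) on its T-foot on the floor of the accessory tray; both released and at rest; the other clamp and the white bottle upright and within 15 mm of their start (x of amber_bottle in the frame of spill_tray between -0.045 and 0.045 m and y of amber_bottle in the frame of spill_tray between -0.065 and 0.065 m and z of amber_bottle in the frame of spill_tray between -0.002 and 0.01 m and angle between amber_bottle's own z axis and vertical below 0.08 rad and linear speed of amber_bottle below 0.02 m/s and contact force between amber_bottle and the fingers below 0.1 N and ((x of clamp_far in the frame of accessory_tray between -0.062 and 0.062 m and y of clamp_far in the frame of accessory_tray between -0.082 and 0.082 m and z of clamp_far in the frame of accessory_tray between 0.01 and 0.027 m and angle between each of clamp_far, clamp_near's own z axis and vertical below 0.12 rad and linear speed of clamp_far below 0.03 m/s and contact force between clamp_far and the fingers below 0.1 N and distance of clamp_near from where it was at the start of the episode below 0.015 m) or (x of clamp_near in the frame of accessory_tray between -0.062 and 0.062 m and y of clamp_near in the frame of accessory_tray between -0.082 and 0.082 m and z of clamp_near in the frame of accessory_tray between 0.01 and 0.027 m and angle between each of clamp_near, clamp_far's own z axis and vertical below 0.12 rad and linear speed of clamp_near below 0.03 m/s and contact force between clamp_near and the fingers below 0.1 N and distance of clamp_far from where it was at the start of the episode below 0.015 m)) and distance of white_bottle from where it was at the start of the episode below 0.015 m and angle between white_bottle's own z axis and vertical below 0.12 rad); the robot touches nothing.
It fails at once if the wrong clamp (the one in the white bottle's lane) is moved more than 20 mm ((y of amber_bottle in the frame of shaker between 0.03 and 0.08 m and x of amber_bottle in the frame of shaker between -0.15 and 0.15 m and z of amber_bottle in the frame of shaker between 0.09 and 0.125 m and distance of clamp_near from where it was at the start of the episode above 0.02 m) or (y of amber_bottle in the frame of shaker between -0.08 and -0.03 m and x of amber_bottle in the frame of shaker between -0.15 and 0.15 m and z of amber_bottle in the frame of shaker between 0.09 and 0.125 m and distance of clamp_far from where it was at the start of the episode above 0.02 m)).
It fails at once if a bottle is tipped more than 30 degrees (angle between any of amber_bottle, white_bottle, reagent_bottle's own z axis and vertical above 0.52 rad).
It fails at once if the white bottle, the beaker or the brown reagent bottle is moved more than 20 mm (distance of any of white_bottle, beaker, reagent_bottle from where it was at the start of the episode above 0.02 m).
It also fails if it takes over 61 s, if anything falls off the work surface, if the arm or the gripper's body presses on something with over 40 N, if the wrist force passes 120 N, or if a joint passes its speed limit or range.

## Working session

There is one attempt and no reset: what is moved stays moved. The work goes in short steps, Python scripts to look and compute and a tool call to move; the robot and the scene stay as the last step left them, time stands still between calls to the robot, and variables do not carry over. Pictures are saved under pics/ and viewed, at most 10 in all, crops included, and the job is handed in when it is done.

Besides the shell and the picture viewer there is one more tool, called after "Request:" as name(argument=value, ...) on one line, values as JSON. arm_command: Moves the arm, as the interface text tells. Its arguments: {"type":"object","properties":{"series":{"type":"string"},"squeeze":{"type":"number"}},"required":["series"]}

```bash
mkdir -p pics && ls
python3 - <<'E'
from cell import telemetry,cams
import cv2
o=telemetry.get_obs();print(o)
for n in("side","top"):
    cv2.imwrite(f"pics/{n}0.png",cams.read_camera(n));c=cams.calibration(n);print(n,c)
E
```

```text
pics
{'time_s': 0.0, 'qpos': array([-69.20744292,  18.43764265,  -4.01537256,  83.17436296,
         1.29625194,  78.54124513,  -3.2597967 ]), 'joint_velocities': array([ 0.03387326,  0.04297794,  0.03550064, -0.05428244,  0.02250948,
        0.08463282, -0.09480856]), 'effort': array([ 3.87464306e-04, -4.91284096e+01, -4.03589364e-01, -3.12527239e+01,
       -6.37747790e-02,  4.37710178e-02,  1.87242508e-04]), 'tool_pos': array([0.22201837, 0.61032012, 0.22148229]), 'tool_rot': array([-1.79892062e+02,  7.05556307e-03,  1.60017490e+02]), 'force': array([ 0.77251991,  0.09194452, -0.52522723]), 'wrist_torque': array([ 0.02082648, -0.0032585 ,  0.03257672]), 'grasp_force': 0.0, 'grip_width': 0.08716418860586934}
side {'K': array([[381.94524942,   0.        , 282.76396328],
       [  0.        , 381.94524942, 211.22857488],
       [  0.        ,   0.        ,   1.        ]]), 'origin': array([ 0.20998031, -0.50985741,  0.77793585]), 'rotation': array([-131.24798731,    1.00294165,  -32.49234051])}
top {'K': array([[466.12553605,   0.        , 281.90924347],
       [  0.        , 466.12553605, 206.7204344 ],
       [  0.        ,   0.        ,   1.        ]]), 'origin': array([0.36309755, 0.12386894, 1.53698818]), 'rotation': array([-170.3168266 ,   -0.75650469,  -90.89717544])}
```

View pics/top0.png

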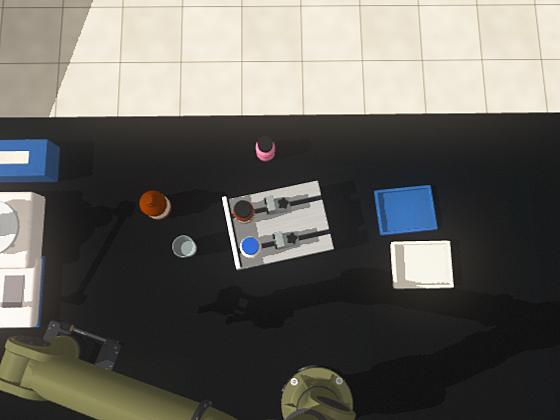

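View pics/side0.png

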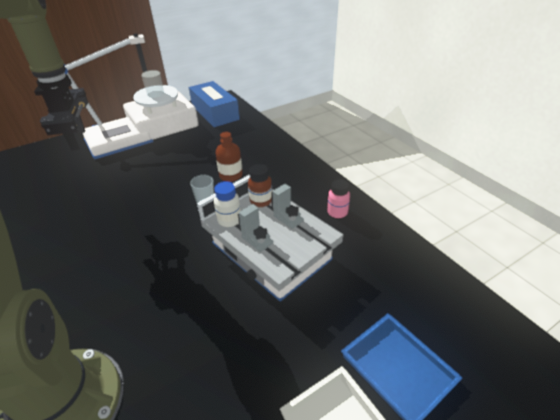

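The amber bottle stands in the far lane: its cap is at top (243,210), the far clamp at about (272,203), and the slot's open end at about (324,198). The blue tray is at (406,209), the white tray at (422,264) and the white bottle at (250,246).

```bash
cat > h.py <<'E'
import numpy as np,cv2
from scipy.spatial.transform import Rotation as Rt
from cell import telemetry,cams
def cam(n):
    c=cams.calibration(n);return c["K"],np.array(c["origin"]),Rt.from_euler('xyz',c["rotation"],degrees=True).as_matrix()
def ray(n,uv,z):
    K,o,R=cam(n);d=R@np.linalg.inv(K)@[uv[0],uv[1],1];return o+d*(z-o[2])/d[2]
def proj(n,P):
    K,o,R=cam(n);p=K@(R.T@(np.array(P)-o));return p[:2]/p[2]
def two(a,b):
    A=np.zeros((3,3));y=np.zeros(3)
    for n,uv in(("top",a),("side",b)):
        K,o,R=cam(n);d=R@np.linalg.inv(K)@[uv[0],uv[1],1];d/=np.linalg.norm(d);M=np.eye(3)-np.outer(d,d);A+=M;y+=M@o
    return np.linalg.solve(A,y)
def blob(m):
    cs,_=cv2.findContours(m.astype(np.uint8)*255,cv2.RETR_EXTERNAL,cv2.CHAIN_APPROX_NONE)
    return max(cs,key=cv2.contourArea)
E
python3 - <<'E'
from h import *
im=cv2.imread("pics/top0.png");s=cv2.imread("pics/side0.png")
c=cv2.resize(im[175:275,215:345],None,fx=6,fy=6,interpolation=cv2.INTER_CUBIC);cv2.imwrite("pics/c1.png",c)
c=cv2.resize(s[155:295,190:350],None,fx=5,fy=4.2,interpolation=cv2.INTER_CUBIC) ;cv2.imwrite("pics/c2.png",c)
h=cv2.cvtColor(im,cv2.COLOR_BGR2HSV);
mb=(h[...,0]>95)&(h[...,0]<125)&(h[...,1]>120)&(h[...,2]>60)
mb[:,:350]=0
mw=(h[...,1]<60)&(h[...,2]>120);mw[:,:370]=0;mw[:230]=0
for n,m,z in(("blue",mb,.022),("white",mw,.034)):
    b=blob(m);r=cv2.minAreaRect(b);p=cv2.boxPoints(r);P=np.array([ray("top",q,z) for q in p])
    print(n,cv2.contourArea(b),p.tolist(),P.round(4).tolist(),"ctr",P.mean(0),np.linalg.norm(np.diff(P,axis=0),axis=1))
E
```

```text
blue 2552.0 [[373.2320861816406, 189.83229064941406], [432.3392639160156, 183.49937438964844], [437.2194519042969, 229.0479278564453], [378.1122741699219, 235.38084411621094]] [[0.6742, -0.2049, 0.022], [0.6932, -0.4039, 0.022], [0.54, -0.4092, 0.022], [0.5219, -0.2135, 0.022]] ctr [ 0.60734537 -0.30787479  0.022     ] [0.1999169  0.15327594 0.19660105]
white 2748.5 [[389.8559265136719, 241.08633422851562], [452.1205749511719, 239.78915405273438], [453.1140441894531, 287.4767761230469], [390.8493957519531, 288.7739562988281]] [[0.5016, -0.248, 0.034], [0.5029, -0.4511, 0.034], [0.3504, -0.4425, 0.034], [0.3494, -0.2429, 0.034]] ctr [ 0.4260734  -0.34612853  0.034     ] [0.2030819  0.15273801 0.19961443]
```

View pics/c1.png

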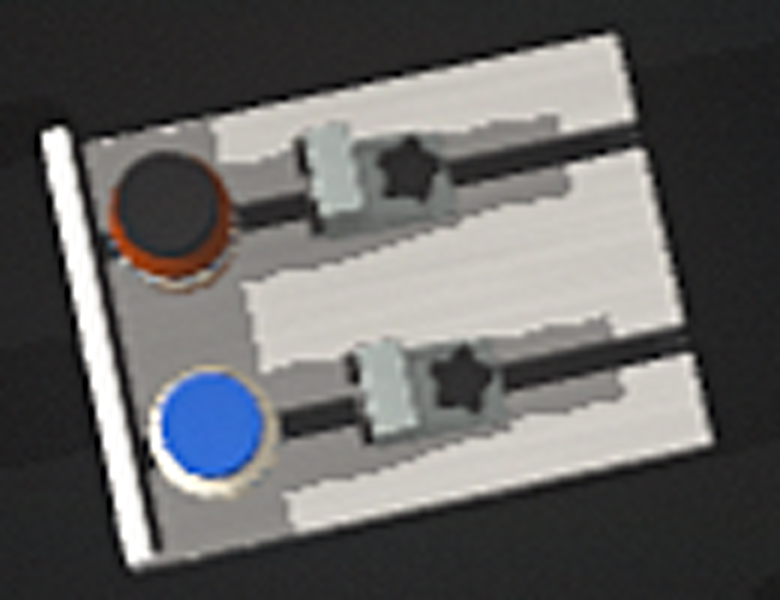

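View pics/c2.png

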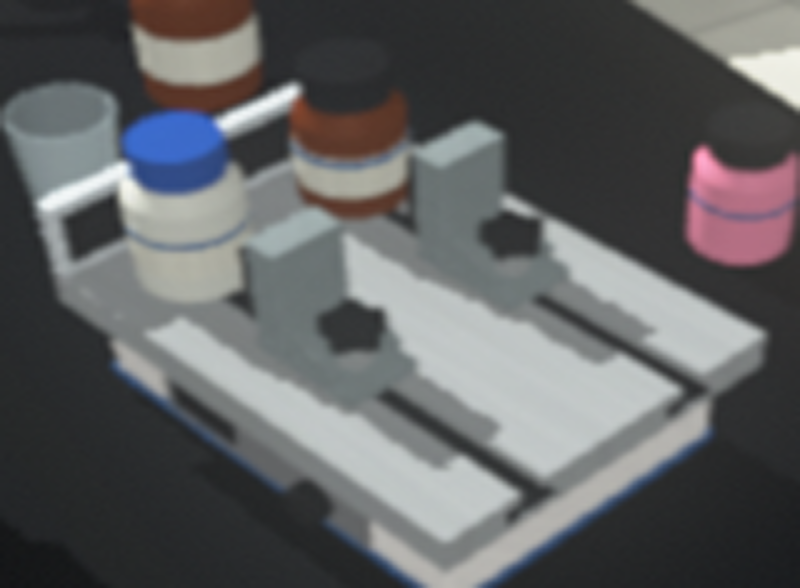

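Top crop: the platform's right-end corners are at (617,35) and (714,440), and the slot mouths at about (638,135) and (688,340). The far jaw top spans (305,130)–(360,215), the far knob is at (408,167), and the amber cap at (172,203). The side crop confirms amber is in the far lane and the pink look-alike is off the shaker.

Run:
```python
from h import *
T=lambda u,v:(215+(u+.5)/6-.5,175+(v+.5)/6-.5)
S=lambda u,v:(190+(u+.5)/5-.5,155+(v+.5)/4.2-.5)
z=.104
fr=ray("top",T(617,35),z);nr=ray("top",T(714,440),z);nl=ray("top",T(160,552),z)
mf=ray("top",T(638,135),z);mn=ray("top",T(688,340),z)
print("FR",fr,"NR",nr,"w",np.linalg.norm(fr-nr),"mf",mf,"mn",mn,np.linalg.norm(mf-mn),"nl",nl,np.linalg.norm(nl-nr))
sf=ray("side",S(765,335),z);sn=ray("side",S(445,545),z)
print("side FR",sf,"NR",sn,np.linalg.norm(sf-sn))
d=fr-nr;print("yaw from end",np.degrees(np.arctan2(-d[0],d[1])),np.degrees(np.arctan2(d[1],d[0]))-90)
zj=.104+.085
J=[T(305,133),T(345,124),T(362,212),T(323,220)]
P=np.array([ray("top",j,zj) for j in J]);print("jaw top",P.round(4).tolist(),P.mean(0))
Q=[S(418,155),S(475,122),S(505,135),S(450,167)]
P2=np.array([ray("side",j,zj) for j in Q]);print("jaw side",P2.round(4).tolist(),P2.mean(0))
print("knob",ray("top",T(408,167),.148),ray("side",S(512,235),.148))
print("cap",ray("top",T(167,203),.209),"side",ray("side",S(345,58),.209))
print("wcap",ray("top",T(212,425),.209))
im=cv2.imread("pics/side0.png")
h=cv2.cvtColor(im,cv2.COLOR_BGR2HSV)
mb=(h[...,0]>95)&(h[...,0]<125)&(h[...,1]>120)&(h[...,2]>60);mb[:300]=0
a=cv2.approxPolyDP(blob(mb),6,True)[:,0]
for q in a: print("blue side",q,ray("side",q,.022))
```

```text
FR [ 0.68991553 -0.01213458  0.104     ] NR [ 0.47659064 -0.05587312  0.104     ] w 0.21776264124204125 mf [ 0.63629675 -0.02158959  0.104     ] mn [ 0.52832395 -0.04421048  0.104     ] 0.11031695410061718 nl [0.42385405 0.227973   0.104     ] 0.288703604196981
side FR [ 0.69017676 -0.01174326  0.104     ] NR [ 0.4743512  -0.05575767  0.104     ] 0.2202678863444409
yaw from end -78.41308413474559 -78.41308413474559
jaw top [[0.6232, 0.1505, 0.189], [0.6275, 0.1309, 0.189], [0.5836, 0.1231, 0.189], [0.5799, 0.1422, 0.189]] [0.6035512  0.13667884 0.189     ]
jaw side [[0.5822, 0.1381, 0.189], [0.6232, 0.1495, 0.189], [0.6288, 0.1302, 0.189], [0.5894, 0.1197, 0.189]] [0.60593877 0.13437227 0.189     ]
knob [0.61299751 0.09957112 0.148     ] [0.60724089 0.09135074 0.148     ]
cap [0.58597408 0.21681545 0.209     ] side [0.58843224 0.21968634 0.209     ]
wcap [0.47886696 0.19563569 0.209     ]
blue side [386 313] [ 0.66897987 -0.20468753  0.022     ]
blue side [341 351] [ 0.52387146 -0.22139167  0.022     ]
blue side [403 419] [ 0.5345093  -0.38832155  0.022     ]
blue side [423 419] [ 0.56529766 -0.40821007  0.022     ]
blue side [462 377] [ 0.69028048 -0.39572915  0.022     ]
```

Request:
arm_command(series="0 0 -5 0.125 0;0 0 -5 0.125 0;0 0 -5 0.125 0;0 0 -5 0.125 0;0 0 -5 0.125 0;0 0 -5 0.125 0;0 0 -5 0.125 0;0 0 -5 0.125 0;0 0 0 0.019 0;0 0 0 0 0")

```text
time_s: 0.93
tool_pos: [0.2221, 0.6108, 0.2623]
tool_rot: [180.0, 0.0, 101.8]
force: [0.2, 0.4, -0.7]
grip_width: 0.0873
grasp_force: 0.0
```

Request:
arm_command(series="-10 5 0 0 0;-20 10 0 0 0;-30 16 0 0 0;-32 16 0 0 0;-32 16 0 0 0;-32 16 0 0 0;-32 16 0 0 0;-32 16 0 0 0;-32 16 0 0 0;-32 16 0 0 0;-32 16 0 0 0;-32 16 0 0 0;-32 16 0 0 0;-32 16 0 0 0;-32 16 0 0 0;-32 16 0 0 0;-32 16 0 0 0;-20 12 0 0 0;-10 8 0 0 0;-4 4 0 0 0")

```text
time_s: 2.6
tool_pos: [0.6055, 0.1332, 0.2621]
tool_rot: [-180.0, 0.0, 101.5]
force: [-0.0, -1.0, 0.4]
grip_width: 0.0872
grasp_force: 0.0
```

```bash
cat >> h.py <<'E'
MF=np.array([.6363,-.0216,.104])
A=-78.4
def to(P,yaw=101.6):
    o=telemetry.get_obs();R=Rt.from_euler('xyz',o["tool_rot"],degrees=True).as_matrix()
    print("t",round(o["time_s"],2),"tcp",o["tool_pos"].round(4),"rot",o["tool_rot"].round(2),"F",o["force"].round(1),"w",round(o["grip_width"],4),"g",round(o["grasp_force"],1))
    print("tool mm to go",(R.T@(np.array(P)-o["tool_pos"])*1000).round(1),"turn rad",round(np.radians((o["tool_rot"][2]-yaw+180)%360-180),3))
E
python3 -c "
from h import *
to([.6047,.1355,.142]);print(telemetry.get_obs()['qpos'].round(1))"
```

```text
t 2.6 tcp [0.6055 0.1332 0.2621] rot [-1.7996e+02  5.0000e-02  1.0147e+02] F [-0.  -1.   0.4] w 0.0872 g 0.0
tool mm to go [  2.5  -0.3 120.1] turn rad -0.002
[-37.1  14.5  27.2  85.2  -6.6  81.9   1.7]
```

Request:
arm_command(series="2 0 10 0 0;0 0 16 0 0;0 0 18 0 0;0 0 18 0 0;0 0 18 0 0;0 0 16 0 0;0 0 14 0 0;0 0 10 0 0;0 0 0 0 0;0 0 0 0 90;0 0 0 0 90;0 0 0 0 90", squeeze=25)

```text
time_s: 3.6
tool_pos: [0.6049, 0.1388, 0.1437]
tool_rot: [179.9, -0.0, 101.7]
force: [0.3, 0.5, 1.1]
grip_width: 0.074
grasp_force: 0.0
```

Run:
```python
from h import *
to([.6047,.1355,.142])
a=cams.read_camera("top")[155:255,215:345];b=cams.read_camera("side")[125:275,210:370]
a=cv2.resize(a,(520,400),interpolation=2);b=cv2.resize(b,(427,400),interpolation=2)
cv2.imwrite("pics/g1.png",cv2.resize(np.hstack([a,b]),(800,338),interpolation=cv2.INTER_AREA))
```

```text
t 3.6 tcp [0.6049 0.1388 0.1437] rot [ 1.7989e+02 -3.0000e-02  1.0167e+02] F [0.3 0.5 1.1] w 0.074 g 0.0
tool mm to go [-3.2 -0.9  1.7] turn rad 0.001
```

View pics/g1.png

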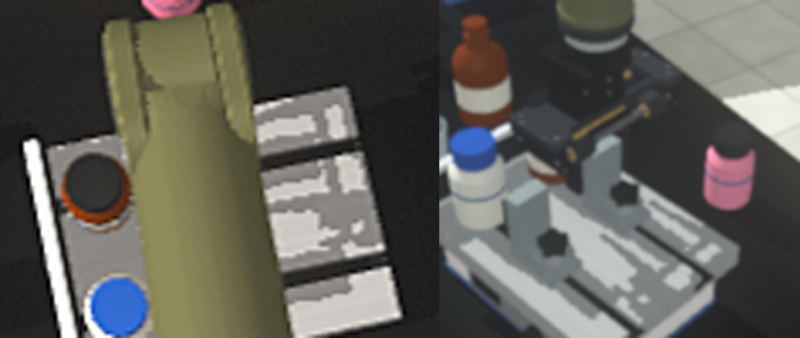

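The gripper straddles the far jaw (side half, about (600,165)), and both bottles and the near clamp are untouched. Next I shift it 3 mm outward and close.

Request:
arm_command(series="-3 -1 1 0 90;0 0 0 0 110;0 0 0 0 125;0 0 0 0 255;0 0 0 0 255;0 0 0 0 255;0 0 0 0 255", squeeze=25)

```text
time_s: 4.28
tool_pos: [0.6041, 0.135, 0.1417]
tool_rot: [180.0, 0.0, 101.6]
force: [0.4, -0.3, 1.3]
grip_width: 0.0441
grasp_force: 25.0
```

```bash
python3 -c "
from h import *
to([.6047,.1355,.142])"
```

```text
t 4.28 tcp [0.6041 0.135  0.1417] rot [179.98   0.   101.63] F [ 0.4 -0.3  1.3] w 0.0441 g 25.0
tool mm to go [ 0.3  0.7 -0.3] turn rad 0.0
```

Request:
arm_command(series="0 0 -0.6 0 255;0 0 -0.6 0 255;0 0 0 0 255;-2 0 0 0 255;-4 0 0 0 255;-6 0 0 0 255;-6 0 0 0 255;-6 0 0 0 255;-6 0 0 0 255;-6 0 0 0 255;-4 0 0 0 255;0 0 0 0 255")

```text
time_s: 5.28
tool_pos: [0.6123, 0.094, 0.1429]
tool_rot: [180.0, 0.0, 101.5]
force: [0.6, 0.1, -4.4]
grip_width: 0.0442
grasp_force: 25.0
```

```bash
python3 -c "
from h import *
u=np.array([.2011,-.9796,0])
to(np.array([.6041,.135,.143])+.190*u)"
```

```text
t 5.28 tcp [0.6123 0.094  0.1429] rot [1.7999e+02 5.0000e-02 1.0151e+02] F [ 0.6  0.1 -4.4] w 0.0442 g 25.0
tool mm to go [-148.2    0.4    0. ] turn rad -0.002
```

Request:
arm_command(series="-4 0 0 0 255;-8 0 0 0 255;-8 0 0 0 255;-8 0 0 0 255;-8 0 0 0 255;-8 0 0 0 255;-8 0 0 0 255;-8 0 0 0 255;-8 0 0 0 255;-8 0 0 0 255;-8 0 0 0 255;-6 0 0 0 255;-4 0 0 0 255;0 0 0 0 255")

```text
time_s: 6.45
tool_pos: [0.6311, 0.0023, 0.1428]
tool_rot: [180.0, 0.0, 101.5]
force: [0.4, -0.5, -4.7]
grip_width: 0.0441
grasp_force: 25.0
```

```bash
python3 -c "
from h import *
u=np.array([.2011,-.9796,0])
to(np.array([.6041,.135,.143])+.190*u)"
```

```text
t 6.45 tcp [0.6311 0.0023 0.1428] rot [1.8000e+02 4.0000e-02 1.0154e+02] F [ 0.4 -0.5 -4.7] w 0.0441 g 25.0
tool mm to go [-54.5   0.3  -0.1] turn rad -0.001
```

Request:
arm_command(series="-4 0 0 0 255;-8 0 0 0 255;-8 0 0 0 255;-8 0 0 0 255;-8 0 0 0 255;-8 0 0 0 255;-8 0 0 0 255;-6 0 0 0 255;-4 0 0 0 255;0 0 0 0 255;0 0 0 0 255;0 0 -2 0 255;0 0 -3 0 255;0 0 -5 0 255;0 0 0 0 255")

```text
time_s: 7.7
tool_pos: [0.6443, -0.0565, 0.1543]
tool_rot: [179.9, 0.0, 101.7]
force: [0.3, -0.5, -3.6]
grip_width: 0.0438
grasp_force: 25.0
```

```bash
python3 -c "
from h import *
c=np.array([.6065,-.308]); 
to([*c,.16])"
```

```text
t 7.7 tcp [ 0.6443 -0.0565  0.1543] rot [1.7987e+02 1.0000e-02 1.0167e+02] F [ 0.3 -0.5 -3.6] w 0.0438 g 25.0
tool mm to go [-238.6  -87.8   -5.9] turn rad 0.001
```

Request:
arm_command(series="-6 -2 0 0 255;-10 -4 0 0 255;-15 -6 0 0 255;-18 -7 0 0 255;-18 -7 0 0 255;-18 -7 0 0 255;-18 -7 0 0 255;-18 -7 0 0 255;-18 -7 0 0 255;-18 -7 0 0 255;-18 -7 0 0 255;-16 -6 0 0 255;-12 -5 4 0 255;-10 -4 8 0 255;-7 -3 12 0 255;-4 -1 14 0 255;0 0 14 0 255;0 0 12 0 255;0 0 8 0 255;0 0 4 0 255")

```text
time_s: 9.37
tool_pos: [0.6029, -0.2919, 0.0741]
tool_rot: [-179.9, -0.1, 101.7]
force: [0.3, -0.7, -3.4]
grip_width: 0.0441
grasp_force: 25.0
```

Run:
```python
from h import *
to([.604,-.294,.0592])
a=cams.read_camera("top")[150:310,350:480];b=cams.read_camera("side")[240:420,300:500]
cv2.imwrite("pics/p1.png",np.hstack([cv2.resize(a,(325,400),interpolation=2),cv2.resize(b,(444,400),interpolation=2)]))
```

```text
t 9.37 tcp [ 0.6029 -0.2919  0.0741] rot [-1.7986e+02 -1.4000e-01  1.0173e+02] F [ 0.3 -0.7 -3.4] w 0.0441 g 25.0
tool mm to go [-2.4  0.7 14.9] turn rad 0.002
```

View pics/p1.png

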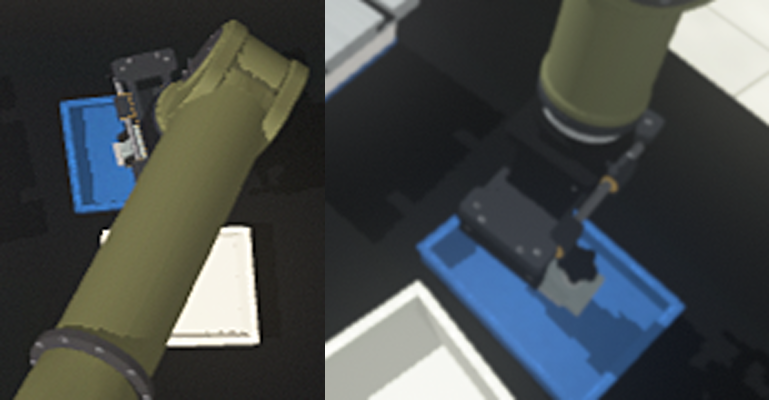

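The clamp hangs upright over the middle of the blue tray (side half, about (570,290)), clear of the walls. Now I lower it gently.

Request:
arm_command(series="0 0 4 0 255;0 0 4 0 255;0 0 3 0 255;0 0 2 0 255;0 0 1 0 255;0 0 0 0 255;0 0 0 0 255")

```text
time_s: 10.05
tool_pos: [0.6035, -0.2939, 0.0629]
tool_rot: [180.0, 0.0, 101.6]
force: [-0.3, -0.5, -3.6]
grip_width: 0.044
grasp_force: 25.0
```

Request:
arm_command(series="0 0 1 0 255;0 0 1 0 255;0 0 1 0 255;0 0 0.5 0 255;0 0 0 0 255;0 0 0 0 255")

```text
time_s: 10.55
tool_pos: [0.6034, -0.2938, 0.0592]
tool_rot: [180.0, -0.0, 101.6]
force: [-0.7, 0.1, -3.9]
grip_width: 0.0441
grasp_force: 25.0
```

Request:
arm_command(series="0 0 0.5 0 255;0 0 0.5 0 255;0 0 0.5 0 255;0 0 0 0 255;0 0 0 0 255")

```text
time_s: 10.97
tool_pos: [0.6037, -0.294, 0.0592]
tool_rot: [179.9, -0.0, 101.6]
force: [-2.3, 1.4, 5.8]
grip_width: 0.044
grasp_force: 25.0
```

Contact is firm (+5.8 N). I release and rise.

Request:
arm_command(series="0 0 0 0 120;0 0 0 0 110;0 0 0 0 90;0 0 0 0 60;0 0 0 0 40;0 0 0 0 20;0 0 0 0 0;0 0 0 0 0;0 0 -8 0 0;0 0 -16 0 0;0 0 -24 0 0;0 0 -30 0 0;0 0 -30 0 0;0 0 -30 0 0;0 0 -24 0 0;0 0 -16 0 0;0 0 -8 0 0;0 0 0 0 0")

```text
time_s: 12.47
tool_pos: [0.6042, -0.2946, 0.2465]
tool_rot: [179.8, 0.1, 101.6]
force: [0.4, 0.3, 0.4]
grip_width: 0.0869
grasp_force: 0.0
```

Run:
```python
from h import *
to([.587,.2183,.2454])
t=cams.read_camera("top");s=cams.read_camera("side")
cv2.imwrite("pics/t2.png",t);cv2.imwrite("pics/s2.png",s)
b=s[280:420,320:480]
a=t[175:275,215:345]
cv2.imwrite("pics/p2.png",np.hstack([cv2.resize(a,(390,300),interpolation=2),cv2.resize(b,(343,300),interpolation=2)]))
```

```text
t 12.47 tcp [ 0.6042 -0.2946  0.2465] rot [1.7979e+02 1.3000e-01 1.0163e+02] F [0.4 0.3 0.4] w 0.0869 g 0.0
tool mm to go [5.058e+02 8.650e+01 2.000e-01] turn rad 0.0
```

View pics/p2.png

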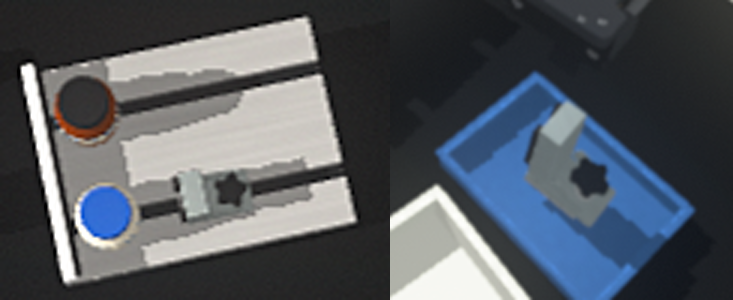

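The clamp stands upright and released in the blue tray. The amber cap is still at its place on the platform, and the near clamp and white bottle are unmoved.

Request:
arm_command(series="10 2 -10 0 0;20 4 -10 0 0;30 5 -10 0 0;32 5.5 0 0 0;32 5.5 0 0 0;32 5.5 0 0 0;32 5.5 0 0 0;32 5.5 0 0 0;32 5.5 0 0 0;32 5.5 0 0 0;32 5.5 0 0 0;32 5.5 0 0 0;32 5.5 0 0 0;32 5.5 0 0 0;32 5.5 0 0 0;32 5.5 0 0 0;18 3 0 0 0;10 1 0 0 0;2 0 0 0 0;0 0 0 0 0")

```text
time_s: 14.23
tool_pos: [0.5857, 0.2189, 0.2733]
tool_rot: [-179.9, 0.1, 101.7]
force: [0.7, -0.6, -0.6]
grip_width: 0.0872
grasp_force: 0.0
```

```bash
python3 -c "
from h import *
to([.587,.2183,.180])"
```

```text
t 14.23 tcp [0.5857 0.2189 0.2733] rot [-1.7994e+02  6.0000e-02  1.0166e+02] F [ 0.7 -0.6 -0.6] w 0.0872 g 0.0
tool mm to go [-0.8  1.3 93.3] turn rad 0.001
```

Request:
arm_command(series="0 1 10 0 0;0 0 16 0 0;0 0 18 0 0;0 0 18 0 0;0 0 14 0 0;0 0 9 0 0;0 0 5 0 0;0 0 3 0 0;0 0 0 0 60;0 0 0 0 85;0 0 0 0 100;0 0 0 0 255;0 0 0 0 255;0 0 0 0 255;0 0 0 0 255", squeeze=20)

```text
time_s: 15.48
tool_pos: [0.587, 0.2194, 0.181]
tool_rot: [-180.0, -0.0, 101.6]
force: [0.6, 0.7, 1.8]
grip_width: 0.0495
grasp_force: 20.0
```

Request:
arm_command(series="0 0 -4 0 255;0 0 -8 0 255;0 0 -14 0 255;0 0 -20 0 255;0 0 -24 0 255;0 0 -22 0 255;0 0 -16 0 255;0 0 -8 0 255;0 0 -4 0 255;0 0 0 0 255")

```text
time_s: 16.32
tool_pos: [0.5872, 0.2194, 0.3012]
tool_rot: [180.0, -0.0, 101.6]
force: [-0.4, 0.3, -3.0]
grip_width: 0.0495
grasp_force: 20.0
```

Request:
arm_command(series="-6 -3 0 0 255;-12 -6 0 0 255;-18 -10 0 0 255;-24 -12 0 0 255;-30 -16 0 0 255;-32 -17 0 0 255;-34 -18 0 0 255;-34 -18 0 0 255;-34 -18 0 0 255;-34 -18 0 0 255;-34 -18 0 0 255;-34 -18 0 0 255;-34 -18 0 0 255;-34 -18 0 0 255;-32 -16 0 0 255;-30 -15 0 0 255;-24 -12 0 0 255;-18 -9 0 0 255;-12 -5 0 0 255;-6 -3 0 0 255")

```text
time_s: 17.98
tool_pos: [0.4255, -0.3429, 0.2998]
tool_rot: [-179.9, -0.0, 101.3]
force: [-0.0, 0.6, -3.1]
grip_width: 0.0494
grasp_force: 20.0
```

Run:
```python
from h import *
to([.426,-.346,.081])
im=cams.read_camera("side");cv2.imwrite("pics/q.png",cv2.resize(im[170:420,200:480],None,fx=2.4,fy=2.4))
```

```text
t 17.98 tcp [ 0.4255 -0.3429  0.2998] rot [-1.7991e+02 -3.0000e-02  1.0134e+02] F [-0.   0.6 -3.1] w 0.0494 g 20.0
tool mm to go [-3.200e+00  2.000e-01  2.188e+02] turn rad -0.005
```

View pics/q.png

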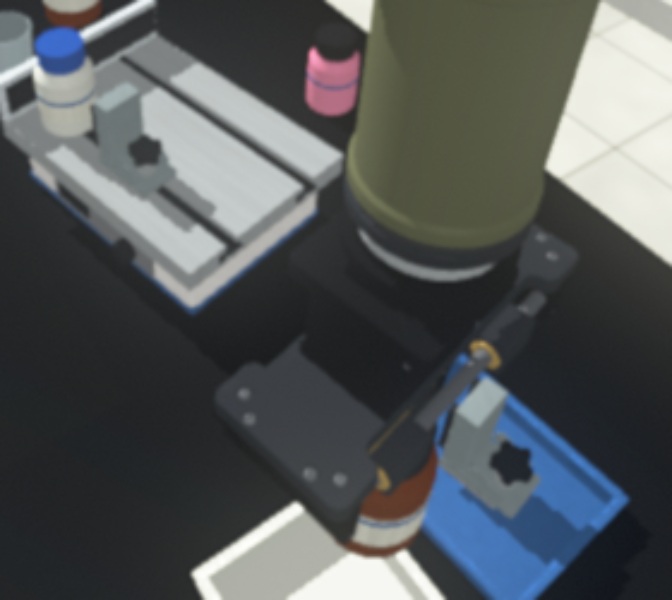

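The bottle hangs upright over the white tray, and the platform's far lane is empty. The white bottle, its clamp and the parked clamp are all in place. Descending.

Request:
arm_command(series="0 0 8 0 255;0 0 16 0 255;0 0 24 0 255;0 0 28 0 255;0 0 28 0 255;0 0 28 0 255;0 0 24 0 255;0 0 20 0 255;0 0 14 0 255;0 0 8 0 255;0 0 6 0 255;0 0 4 0 255;0 0 3 0 255;0 0 2 0 255;0 0 0 0 255;0 0 0 0 255")

```text
time_s: 19.37
tool_pos: [0.429, -0.3402, 0.0882]
tool_rot: [180.0, 0.0, 101.6]
force: [0.1, 0.4, -3.2]
grip_width: 0.0495
grasp_force: 20.0
```

Request:
arm_command(series="0 0 2 0 255;0 0 2 0 255;0 0 1 0 255;0 0 1 0 255;0 0 0.5 0 255;0 0 0 0 255;0 0 0 0 255")

```text
time_s: 19.95
tool_pos: [0.4287, -0.3401, 0.0813]
tool_rot: [180.0, 0.0, 101.6]
force: [0.1, 0.0, -3.2]
grip_width: 0.0494
grasp_force: 20.0
```

Request:
arm_command(series="0 0 0.5 0 255;0 0 0.5 0 255;0 0 0.5 0 255;0 0 0 0 255;0 0 0 0 255")

```text
time_s: 20.37
tool_pos: [0.4288, -0.3406, 0.0809]
tool_rot: [180.0, 0.0, 101.6]
force: [-3.0, 1.4, 6.4]
grip_width: 0.0492
grasp_force: 20.0
```

Request:
arm_command(series="0 0 0 0 100;0 0 0 0 90;0 0 0 0 70;0 0 0 0 50;0 0 0 0 25;0 0 0 0 0;0 0 0 0 0;0 0 -8 0 0;0 0 -16 0 0;0 0 -24 0 0;0 0 -30 0 0;0 0 -30 0 0;0 0 -30 0 0;0 0 -24 0 0;0 0 -16 0 0;0 0 -8 0 0;0 0 0 0 0")

```text
time_s: 21.78
tool_pos: [0.4293, -0.3408, 0.2678]
tool_rot: [179.8, 0.1, 101.6]
force: [1.2, 0.6, -0.2]
grip_width: 0.0871
grasp_force: 0.0
```

Request:
arm_command(series="10 0 0 0 0;20 0 0 0 0;30 0 0 0 0;30 0 0 0 0;30 0 0 0 0;30 0 0 0 0;30 0 0 0 0;20 0 0 0 0;10 0 0 0 0;0 0 0 0 0;0 0 0 0 0")

```text
time_s: 22.7
tool_pos: [0.3857, -0.1345, 0.2648]
tool_rot: [-179.9, 0.0, 101.7]
force: [-0.3, -0.0, 0.0]
grip_width: 0.0869
grasp_force: 0.0
```

Run:
```python
from h import *
to([.426,-.346,.23])
t=cams.read_camera("top")[160:310,215:480];s=cams.read_camera("side")[240:420,240:480]
cv2.imwrite("pics/f.png",np.hstack([cv2.resize(t,(465,263),interpolation=2),cv2.resize(s,(335,263))]))
```

```text
t 22.7 tcp [ 0.3857 -0.1345  0.2648] rot [-1.7991e+02  1.0000e-02  1.0167e+02] F [-0.3 -0.   0. ] w 0.0869 g 0.0
tool mm to go [-215.3   -3.3   34.8] turn rad 0.001
```

View pics/f.png

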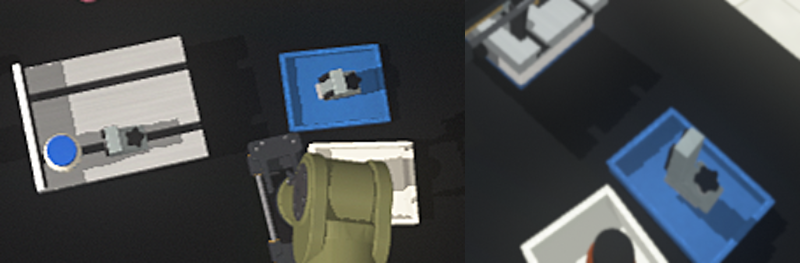

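The clamp stands upright in the blue tray. The bottle stands in the white tray, with its cap at (612,245) in the side half. The white bottle and its clamp are in place and the arm is clear.

```bash
python3 -c "
from cell import env
print(env.sign_off())"
```

```text
the job is handed in; nothing more can be done
None
```

The job is handed in at about 23 s: in the last pictures the far clamp stands in the blue tray and the amber bottle in the white spill tray, nothing else looks moved, and hand-in returned no verdict.

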